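# Lay the check tile and take its moisture reading

### The job

Put the loose clay tile with the blue dot into the empty nest of the drying tray, lying flat with the dot up, and let go of it. Then draw the moisture meter out of its holster and take the reading: hold it upright with its ball on the blue dot, pressing lightly so that the spring tip gives way by about half of its travel, keep it there steadily for at least two seconds, and finish while still holding it so. Leave the other tiles and the brush where they are.

Things in the scene. Friction and masses are not known exactly. Their poses are not given: they have to be found in the camera images.
- check_tile: loose pinkish clay tile with a blue dot: a parallelogram 10 mm thick, long sides 64 mm, 50 mm between them, 75/105 degree corners, 60 g. Origin under its centre; x along the long sides, y across (grip along y at the centre), z up. From above its +y side is shifted 6.7 mm to +x, its -y side 6.7 mm to -x; a half turn gives the same outline. Starts flat on the table, dot up
- dot (a point): centre of the blue 12 mm ink dot on the tile's top face: 13 mm from the tile's centre along its +x, 10 mm above its underside
- tray: fixed terracotta-red drying tray 214 mm (x) by 222 mm (y): board 10 mm thick, rim 10 mm wide, its top 16 mm above the table. Origin under its centre, on the table. Four black nests in two rows, 96 mm apart along x, 90 mm along y; three hold a tile, any one of the four is empty
- empty_nest (a point): floor centre of the empty black nest, 13 mm above the table; axes as the tray's. A pocket of the tile's outline, sheared the same way in these axes, 3 mm to spare all round (a half turn of the tile fits too): ribs along the slanting ends and lugs near the corners, 4 mm high; finger notches 36 mm long at the middle of the long sides
- meter: yellow hand-held moisture meter, 180 g: body 40 (its x) by 28 (its y) by 125 mm (its z), a spring-loaded steel ball tip below. Origin at the ball's lowest point with the tip fully out; z up the meter's length, body from z = 34 to 159 mm; display on its +x face. Starts ball down in the holster, its top 180 mm above the table, leaning 15 degrees to the holster's -x (towards the robot)
- meter_grip (a point): point on the meter's axis at which to grip it, across its 28 mm thickness (along the meter's y): 126 mm above the origin along its z
- ball (a point): lowest point of the meter's 16 mm steel ball; it moves with the spring tip
- probe_tip (a joint): how far the spring tip is pushed into the meter, m: 0 fully out, 0.010 hard against its stop. It takes 1 N to start and 0.45 N for each further mm, so about 3.2 N half way
- holster: fixed holster: grey foot 120 (x) by 90 (y) by 12 mm and a black sleeve 51 by 40 mm leaning 0.26 rad to its -x, highest edge 115 mm above the table; origin under the foot's centre. The meter sits 55 mm deep in it with 1.5 to 2 mm of play, the ball hanging free below: draw it out along its own axis, 60 mm frees the body, 95 mm the ball
- tile1: plain tile of the same size lying in a nest of the tray, to be left alone; origin under its centre
- tile2: plain tile of the same size lying in a nest of the tray, to be left alone; origin under its centre
- tile3: plain tile of the same size lying in a nest of the tray, to be left alone; origin under its centre
- brush: brush lying on the table beyond the tile, to be left alone; origin under its middle
Things that resemble listed ones, but are neither listed nor needed, are in the scene too. Leave any turquoise look-alike of the check_tile alone. Of the things shaped like the meter, the yellow one is meant.

How it is judged:
By the outcome, as a careful person would: the job done as asked, in the order asked, and still so for the second after the job is handed in, while the arm keeps its last pose, push and grip.
It also fails if it takes over 64 s, if anything falls off the work surface, if the arm or the gripper's body presses on something with over 40 N, if the wrist force passes 120 N, or if a joint passes its speed limit or range.

### The arm

A 6-joint arm with a two-finger parallel gripper is mounted at the origin on the work surface. World frame = base frame: x ahead of the robot, y to its left, z up, the work surface at z = 0. Lengths are in mm, angles in rad, forces in N, time in s.
With the tool pointing down it reaches from about 400 to 925 mm from the base axis. Payload 12.5 kg.
Tool frame: the origin (TCP) lies midway between the tips of the shut fingers; the grasp point (between the pads) lies 19 mm behind it; z points along the fingers, y is the line along which they close (so a half turn about z gives the same grasp; the last joint's range is limited). The gripper opens to 95 mm and grips with 3 to 60 N. Pads are 20 mm wide; open, the fingers measure 119 mm over their backs; the gripper's body (75 mm by 180 mm) begins 59 mm behind the grasp point.
Start: joints at [-1.426, 0.491, 1.559, -0, 1.092, -0.106], TCP at [155.134, -605.459, 214.661] pointing down, gripper open.
Joint ranges: [-3.1, 3.1], [-0.84, 2.19], [0.05, 2.79], [-1.13, 4.28], [0.06, 2.93], [-2.69, 2.69]. Speed limits (rad/s): [2.22, 2.22, 2.79, 3.14, 3.14, 3.14].

### API

Orientations are given as [roll, pitch, yaw] about the fixed x, y, z axes, in that order (R = Rz(yaw) Ry(pitch) Rx(roll)).
In Python, from cell import * gives the robot as it stands. The module is installed in compiled form; this text tells all that it offers.
- The arm moves only by the tool arm_command, never from a script. Its arguments are lists of equal length, an entry for each row: "delta_pos": the shift along the world's x, y, z in units of 250 mm (1.0 is 250 mm), a list of three; "delta_rot": the turn, a rotation vector about the world's x, y, z in units of 90 degrees (1.0 is 90 degrees), a list of three; "claw": the closure, from 0 (fully open) to 1 (shut). In form: {"delta_pos": [[tx, ty, tz], ...], "delta_rot": [[wx, wy, wz], ...], "claw": [claw, ...]}. A call has exactly 5 rows; each row is the pose to reach, as a shift and turn from the pose commanded when the call began; what a row does not reach only later rows make up. A row lasts 1/12 s, in which the tool goes at most 41.7 mm and 7.16 degrees, less where a joint would pass 70% of its speed; a pose out of reach is approached as far as the arm can. A call with a number of a shift or a turn outside -1 to 1 is refused whole. A call with a gripper value outside its range is refused whole. The fingers move at their own pace and stop on an object; the grip force is fixed at half the most. Time passes only in rows, so rows that repeat a pose let the fingers close, or fill a call up. It gives the time, the measured TCP pose, the force, the opening and the grip force at its end, in the units of the state.
- state(): the state, without advancing time (a new reading comes with each control period).
- read_camera(name): name is "scene" or "top" or "wrist"; returns the picture (420x560x3 uint8, red, green, blue); there is no depth.
- calibration(name): a dict with "camera_matrix" (3x3 intrinsics, pixels), "T" (4x4, takes a point from camera to world coordinates). Camera axes: x right, y down, z forward; pixel columns grow to the right and rows downward; lengths in mm; the calibration is good to about 2 mm. The wrist camera is an equidistant fisheye: a pixel r from the principal point sees the ray r / f radians off the axis. A picture is of the moment at which its call begins: read the wrist's pose just before it. calibration takes no time and is no camera call; for the wrist camera it gives the pose at the moment of the call.
- job_done(): hands the job in; it is judged then, once.
The state is a dict: "t": time; "joints": joint angles; "qvel": joint speeds; "tau": joint torques, N m; "eef_pos": TCP position; "tcp_rot": TCP orientation; "ft_force": force on the tool from outside, world axes, zero at the start; "moment": the same for the moment, N m; "opening": opening from 0.0 (shut) to 1.0 (fully open); "grip_force": force on a finger pad.
Only numpy, scipy, OpenCV 4.12 (cv2) and the standard library are available. Lean on these libraries where they do the work, as an engineer would, in place of code of your own. Each camera call takes 0.05 s, during which the arm holds its last target. There are 200 camera calls.

## Working session

There is one attempt and no reset: what is moved stays moved. The work goes in short steps, Python scripts to look and compute and a tool call to move; the robot and the scene stay as the last step left them, time stands still between calls to the robot, and variables do not carry over. Pictures are saved under pics/ and viewed, at most 10 in all, crops included, and the job is handed in when it is done.

Besides the shell and the picture viewer there is one more tool, called after "Call:" as name(argument=value, ...), one argument or row to a line, values as JSON. arm_command: Moves the arm, as the interface text tells. Shifts and turns lie within -1 to 1; 1 stands for 250 mm of shift or 90 degrees of turn. Its arguments: {"type":"object","properties":{"delta_pos":{"type":"array"},"delta_rot":{"type":"array"},"claw":{"type":"array"}},"required":["delta_pos","delta_rot","claw"]}

```bash
mkdir -p pics; python3 - <<'E'
from cell import *
import cv2,numpy as np
for n in("scene","top"):
    im=read_camera(n); cv2.imwrite(f"pics/{n}0.png",im[...,::-1]); c=calibration(n)
    print(n,np.round(c["camera_matrix"],1).tolist(),np.round(c["T"],3).tolist())
s=state();print(s["t"],s["eef_pos"],s["tcp_rot"],s["opening"],s["ft_force"])
E
```

```text
scene [[404.6, 0.0, 281.7], [0.0, 404.6, 210.8], [0.0, 0.0, 1.0]] [[0.091, 0.842, -0.532, 1107.39], [0.996, -0.072, 0.056, -162.691], [0.008, -0.535, -0.845, 956.724], [0.0, 0.0, 0.0, 1.0]]
top [[459.2, 0.0, 279.3], [0.0, 459.2, 210.8], [0.0, 0.0, 1.0]] [[0.002, -0.988, 0.155, 404.807], [-0.999, -0.008, -0.036, -102.975], [0.037, -0.155, -0.987, 1081.647], [0.0, 0.0, 0.0, 1.0]]
0.1 [ 155.09963196 -605.21778386  214.11796608] [-3.14056770e+00 -8.96845095e-05  2.50811468e-01] 1.0010297668420345 [-0.8294275  -1.06345653  0.47981551]
```

View pics/top0.png

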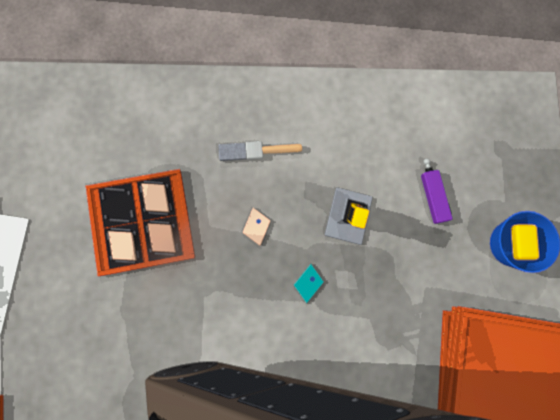

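View pics/scene0.png

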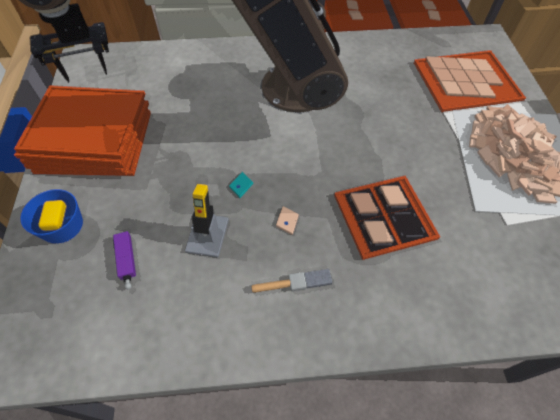

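In the top view, the things that could be mistaken for the tile are the pink tile with a blue dot (257,226), the turquoise look-alike (309,283) and the plain tiles in the tray. For the meter they are the yellow one in the holster (357,215), the purple one (436,195) and the yellow sponge in a bowl (525,240). I choose the pink tile and the meter in the holster. The empty nest is at about (117,205).

```bash
cat > h.py <<'E'
import cv2,numpy as np
from cell import *
def ray(n,px,c=None):
    c=c or calibration(n);K=c["camera_matrix"];T=c["T"]
    px=np.atleast_2d(np.array(px,float))
    d=np.c_[(px[:,0]-K[0,2])/K[0,0],(px[:,1]-K[1,2])/K[1,1],np.ones(len(px))]
    return T[:3,3],d@T[:3,:3].T
def onz(n,px,z):
    o,d=ray(n,px); return o+d*((z-o[2])/d[:,2])[:,None]
def proj(n,P):
    c=calibration(n);K=c["camera_matrix"];T=c["T"]
    q=(np.atleast_2d(P)-T[:3,3])@T[:3,:3]; return (q[:,:2]/q[:,2:])@K[:2,:2].T+K[:2,2]
def blob(mask,near):
    cs,_=cv2.findContours(mask.astype(np.uint8),cv2.RETR_EXTERNAL,cv2.CHAIN_APPROX_NONE)
    cs=[c for c in cs if cv2.contourArea(c)>30]
    return min(cs,key=lambda c:np.hypot(*(c[:,0].mean(0)-near)))
def quad(P):
    "4 corners of world contour (mm), by min-area quad of hull"
    h=cv2.convexHull((P[:,:2]).astype(np.float32))
    q=cv2.approxPolyN(h,4,ensure_convex=True) if hasattr(cv2,'approxPolyN') else cv2.approxPolyDP(h,10,True)
    return q.reshape(-1,2)
E
python3 - <<'E'
from h import *
spots={"top":dict(tile=(257,226),t1=(155,197),t2=(122,246),t3=(161,240),tray=(140,222)),"scene":dict(tile=(287,221),t1=(394,196),t2=(377,233),t3=(364,206),tray=(387,216))}
for n in spots:
    im=cv2.imread(f"pics/{n}0.png");hsv=cv2.cvtColor(im,cv2.COLOR_BGR2HSV);H,S,V=[hsv[...,i].astype(int) for i in range(3)]
    pink=(H<20)&(S>50)&(S<150)&(V>120); org=(H<14)&(S>170)&(V>90)
    for k,p in spots[n].items():
        z=16 if k=="tray" else (10 if k=="tile" else 23)
        m=org if k=="tray" else pink
        if k=="tile": m=cv2.morphologyEx(m.astype(np.uint8),cv2.MORPH_CLOSE,np.ones((7,7)))
        c=blob(m,p);q=quad(onz(n,c[:,0],z));e=np.roll(q,-1,0)-q
        print(n,k,q.round().tolist(),"c",q.mean(0).round(1),"len",np.hypot(*e.T).round(),"ang",np.degrees(np.arctan2(e[:,1],e[:,0])).round())
        
    blue=(H>95)&(H<130)&(S>60)
    c=blob(blue,spots[n]["tile"]) if 0 else None
    x,y=spots[n]["tile"];sub=blue[y-20:y+20,x-20:x+20];yy,xx=np.nonzero(sub);print("dot",len(xx),onz(n,[[xx.mean()+x-20,yy.mean()+y-20]],10).round(1))
    yel=(H>20)&(H<35)&(S>150)&(V>100)
    c=blob(yel,(357,215) if n=="top" else (201,200));print("yellow bbox",cv2.boundingRect(c),cv2.minAreaRect(c))
im=cv2.imread("pics/top0.png");sc=cv2.imread("pics/scene0.png")
r=lambda a,x,y,w,h,W,Hh:cv2.resize(a[y:y+h,x:x+w],(W,Hh),interpolation=cv2.INTER_CUBIC)
out=np.vstack([np.hstack([r(im,80,160,120,90,400,300),r(im,230,180,150,112,400,300)]),np.hstack([r(sc,180,170,120,90,400,300),r(sc,330,170,120,90,400,300)])])
cv2.imwrite("pics/crop.png",out)
E
```

```text
top tile [[522.0, -54.0], [489.0, -98.0], [551.0, -122.0], [583.0, -79.0]] c [536.  -87.9] len [55. 66. 53. 66.] ang [-127.  -21.   53.  158.]
top t1 [[571.0, 168.0], [567.0, 115.0], [631.0, 128.0], [635.0, 182.0]] c [601.  148.4] len [54. 66. 54. 66.] ang [ -94.   11.   86. -168.]
top t2 [[458.0, 239.0], [455.0, 185.0], [519.0, 196.0], [523.0, 252.0]] c [488.6 217.8] len [54. 65. 55. 66.] ang [ -93.   10.   86. -169.]
top t3 [[540.0, 164.0], [476.0, 149.0], [473.0, 95.0], [538.0, 109.0]] c [506.9 129.4] len [66. 54. 66. 54.] ang [-167.  -93.   12.   87.]
top tray [[628.0, 310.0], [420.0, 270.0], [462.0, 53.0], [670.0, 94.0]] c [545.  181.9] len [212. 221. 212. 220.] ang [-169.  -79.   11.  101.]
dot 10 [[548.3 -92.6  10. ]]
yellow bbox (347, 203, 22, 25) ((357.7647399902344, 215.44119262695312), (19.160314559936523, 21.828205108642578), 14.03624439239502)
scene tile [[556.0, -122.0], [586.0, -78.0], [525.0, -55.0], [494.0, -99.0]] c [540.1 -88.6] len [53. 65. 54. 66.] ang [  55.  159. -126.  -21.]
scene t1 [[523.0, 196.0], [527.0, 251.0], [465.0, 236.0], [460.0, 185.0]] c [493.7 217.3] len [55. 65. 51. 64.] ang [  85. -167.  -95.   10.]
scene t2 [[637.0, 129.0], [637.0, 181.0], [575.0, 166.0], [571.0, 114.0]] c [604.9 147.3] len [52. 64. 53. 68.] ang [  89. -167.  -95.   13.]
scene t3 [[477.0, 97.0], [542.0, 109.0], [546.0, 162.0], [481.0, 147.0]] c [511.5 129. ] len [66. 53. 66. 51.] ang [  11.   85. -167.  -95.]
scene tray [[468.0, 51.0], [677.0, 93.0], [634.0, 309.0], [426.0, 268.0]] c [551.3 180.4] len [213. 220. 213. 220.] ang [  11.  101. -169.  -79.]
dot 7 [[550.5 -92.4  10. ]]
yellow bbox (193, 184, 15, 34) ((199.6507568359375, 200.3812713623047), (13.987862586975098, 32.84649658203125), 2.38594388961792)
```

View pics/crop.png

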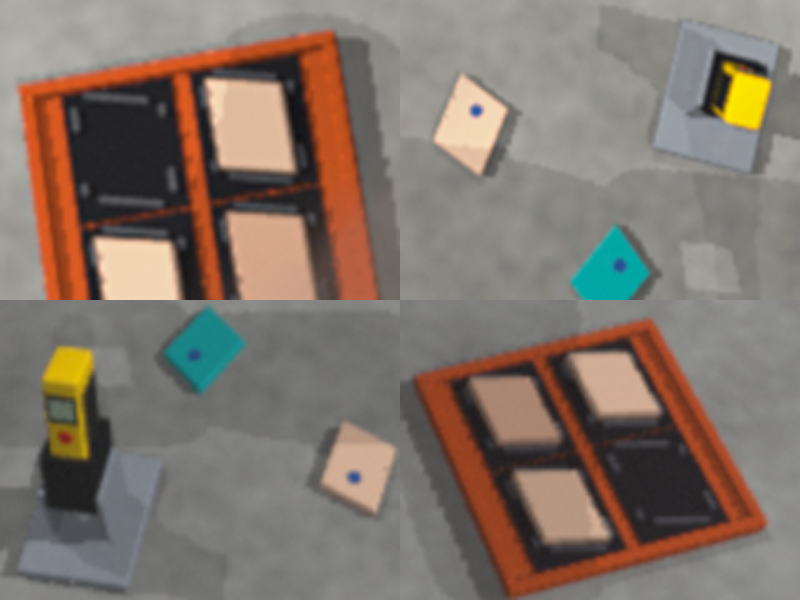

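The crop confirms the choice: pink tile with a blue dot, yellow meter with its display facing away from the robot, and the empty nest at the tray's (+x,+y) corner. Tile is about (538,-88), yaw -21.5°; tray about (548,181), yaw 11°. I move above the tile.

Call:
arm_command(
  delta_pos=[
    [0.08,0.1,0.1],
    [0.16,0.2,0.2],
    [0.24,0.32,0.3],
    [0.32,0.42,0.3],
    [0.38,0.52,0.3],
  ],
  delta_rot=[
    [0,0,-0.02],
    [0,0,-0.04],
    [0,0,-0.06],
    [0,0,-0.08],
    [0,0,-0.1],
  ],
  claw=[0,0,0,0,0],
)

```text
t: 0.52
eef_pos: [251.4, -474.2, 290.9]
tcp_rot: [3.139, -0.001, 0.092]
ft_force: [1.0, 0.3, -0.0]
opening: 1.003
grip_force: 0.0
```

Call:
arm_command(
  delta_pos=[
    [0.08,0.1,0],
    [0.15,0.21,0],
    [0.23,0.31,0],
    [0.31,0.42,0],
    [0.38,0.52,0],
  ],
  delta_rot=[
    [0,0,-0.02],
    [0,0,-0.04],
    [0,0,-0.06],
    [0,0,-0.08],
    [0,0,-0.1],
  ],
  claw=[0,0,0,0,0],
)

```text
t: 0.93
eef_pos: [345.9, -343.8, 289.5]
tcp_rot: [-3.141, 0.0, -0.065]
ft_force: [0.8, -0.4, -0.1]
opening: 0.999
grip_force: 0.0
```

Call:
arm_command(
  delta_pos=[
    [0.08,0.1,0],
    [0.15,0.21,0],
    [0.23,0.31,0],
    [0.31,0.42,0],
    [0.38,0.52,0],
  ],
  delta_rot=[
    [0,0,-0.02],
    [0,0,-0.04],
    [0,0,-0.06],
    [0,0,-0.08],
    [0,0,-0.1],
  ],
  claw=[0,0,0,0,0],
)

```text
t: 1.35
eef_pos: [440.9, -213.8, 289.5]
tcp_rot: [-3.141, 0.0, -0.222]
ft_force: [0.6, -0.6, -0.5]
opening: 1.001
grip_force: 0.0
```

Call:
arm_command(
  delta_pos=[
    [0.08,0.1,0],
    [0.15,0.21,-0.1],
    [0.23,0.31,-0.2],
    [0.31,0.42,-0.3],
    [0.38,0.51,-0.35],
  ],
  delta_rot=[
    [0,0,-0.02],
    [0,0,-0.04],
    [0,0,-0.06],
    [0,0,-0.08],
    [0,0,-0.1],
  ],
  claw=[0,0,0,0,0],
)

```text
t: 1.77
eef_pos: [535.0, -85.9, 199.4]
tcp_rot: [3.141, 0.003, -0.379]
ft_force: [0.1, -0.2, -0.5]
opening: 1.0
grip_force: 0.0
```

```bash
cat >> h.py <<'E'
def wray(px,c):
    K=c["camera_matrix"];T=c["T"];px=np.atleast_2d(np.array(px,float))
    u=(px-K[:2,2]);r=np.hypot(*u.T);th=r/K[0,0]
    d=np.c_[u/np.maximum(r,1e-9)[:,None]*np.sin(th)[:,None],np.cos(th)]
    return T[:3,3],d@T[:3,:3].T
def wonz(px,z,c):
    o,d=wray(px,c);return o+d*((z-o[2])/d[:,2])[:,None]
def wproj(P,c):
    K=c["camera_matrix"];T=c["T"];q=(np.atleast_2d(P)-T[:3,3])@T[:3,:3]
    r=np.hypot(q[:,0],q[:,1]);th=np.arctan2(r,q[:,2]);return q[:,:2]/r[:,None]*(th*K[0,0])[:,None]+K[:2,2]
def wshot(name):
    c=calibration("wrist");im=read_camera("wrist")[...,::-1].copy();cv2.imwrite(f"pics/{name}.png",im)
    np.savez(f"pics/{name}.npz",K=c["camera_matrix"],T=c["T"]);return im,c
def masks(im):
    hsv=cv2.cvtColor(im,cv2.COLOR_BGR2HSV);H,S,V=[hsv[...,i].astype(int) for i in range(3)]
    return dict(pink=(H<20)&(S>50)&(S<150)&(V>100),org=(H<14)&(S>170)&(V>90),blue=(H>95)&(H<130)&(S>60),yel=(H>20)&(H<35)&(S>150)&(V>100))
E
python3 - <<'E'
from h import *
im,c=wshot("w1");print(c["camera_matrix"].round(1).tolist(),c["T"].round(3).tolist())
p=wproj([538,-88,10],c)[0];print("tile px",p)
m=masks(im);k=cv2.morphologyEx(m["pink"].astype(np.uint8),cv2.MORPH_CLOSE,np.ones((15,15)))
b=blob(k,p);q=quad(wonz(b[:,0],10,c));e=np.roll(q,-1,0)-q
print(b[:,0].mean(0),q.round(1).tolist(),q.mean(0),np.hypot(*e.T),np.degrees(np.arctan2(e[:,1],e[:,0])))
print("empty px",wproj([586,235,13],c))
# holster from fixed views
for n in("top","scene"):
    a=cv2.imread(f"pics/{n}0.png").astype(int)
    g=(a[...,0]-a[...,2]>8)&(a[...,0]-a[...,2]<40)&(a[...,0]>90)
    g=cv2.morphologyEx(g.astype(np.uint8),cv2.MORPH_OPEN,np.ones((3,3)))
    b=blob(g,(348,215) if n=="top" else (209,235));w=onz(n,b[:,0],12);q=quad(w);e=np.roll(q,-1,0)-q
    print(n,q.round().tolist(),q.mean(0),np.hypot(*e.T).round(),np.degrees(np.arctan2(e[:,1],e[:,0])).round(1),cv2.minAreaRect(w[:,:2].astype(np.float32)))
E
```

```text
[[325.2, 0.0, 279.5], [0.0, 325.2, 201.8], [0.0, 0.0, 1.0]] [[-0.37, -0.886, -0.278, 613.064], [-0.929, 0.353, 0.111, -117.624], [-0.0, 0.299, -0.954, 369.332], [0.0, 0.0, 0.0, 1.0]]
tile px [279.7447047  174.83485627]
[279.15979381 174.1185567 ] [[523.2999877929688, -55.099998474121094], [492.0, -96.0999984741211], [552.5, -120.5999984741211], [584.0, -78.5999984741211]] [537.9431   -87.640915] [51.56091  65.31751  52.466156 65.09433 ] [-127.35414  -22.04056   53.17727  158.83917]
empty px [[ 56.44569776 231.29187581]]
top [[517.0, -248.0], [495.0, -333.0], [609.0, -363.0], [630.0, -277.0]] [ 562.9468 -305.4254] [ 88. 118.  88. 117.] [-104.3  -14.7   76.2  165.6] ((562.9640502929688, -305.5305480957031), (88.32525634765625, 117.34783172607422), 75.60198211669922)
scene [[609.0, -386.0], [636.0, -277.0], [522.0, -248.0], [511.0, -287.0]] [ 569.4011  -299.39627] [112. 118.  41. 139.] [  76.2  165.6 -105.8  -45.1] ((567.824462890625, -305.58465576171875), (89.1642837524414, 118.95040130615234), 75.59060668945312)
```

View pics/w1.png

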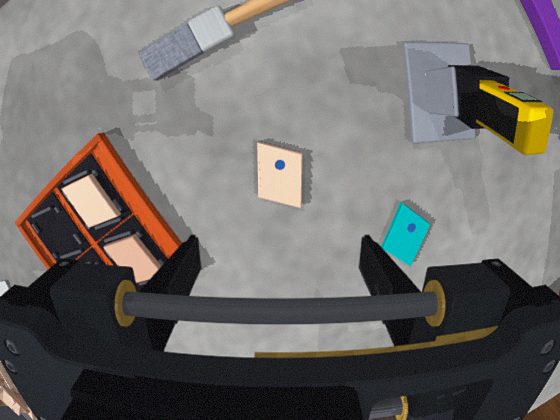

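Wrist view: tile at (279,174), its dot at (280,165), turquoise look-alike (407,233), holster and yellow meter on the right, tray on the left. It agrees with the fixed views: tile (537.9,-87.6), yaw -21.6°. Going down, in two stages.

Call:
arm_command(
  delta_pos=[
    [0.01,0,-0.1],
    [0.01,0,-0.2],
    [0.01,0,-0.3],
    [0.01,0,-0.4],
    [0.01,0,-0.5],
  ],
  delta_rot=[
    [0,0,0],
    [0,0,0],
    [0,0,0],
    [0,0,0],
    [0,0,0],
  ],
  claw=[0,0,0,0,0],
)

```text
t: 2.23
eef_pos: [537.5, -87.9, 75.9]
tcp_rot: [3.141, 0.0, -0.377]
ft_force: [1.2, 0.1, -0.3]
opening: 1.002
grip_force: 0.0
```

Call:
arm_command(
  delta_pos=[
    [0,0,-0.06],
    [0,0,-0.1],
    [0,0,-0.1],
    [0,0,-0.1],
    [0,0,-0.1],
  ],
  delta_rot=[
    [0,0,0],
    [0,0,0],
    [0,0,0],
    [0,0,0],
    [0,0,0],
  ],
  claw=[0,0,0,0,0],
)

```text
t: 2.65
eef_pos: [538.1, -88.1, 53.1]
tcp_rot: [-3.142, -0.001, -0.377]
ft_force: [0.7, -0.4, -0.5]
opening: 1.0
grip_force: 0.0
```

```bash
python3 -c "
from cell import *
s=state();print(s['eef_pos'],s['tcp_rot'],s['t'],s['qvel'].round(3) if hasattr(s['qvel'],'round') else s['qvel'])"
```

```text
[538.1430967  -88.12082713  53.06844453] [-3.14157010e+00 -1.35065121e-03 -3.77459234e-01] 2.65 [ 0.001 -0.008  0.    -0.    -0.003 -0.002]
```

Call:
arm_command(
  delta_pos=[
    [0,0,-0.06],
    [0,0,-0.12],
    [0,0,-0.17],
    [0,0,-0.19],
    [0,0,-0.19],
  ],
  delta_rot=[
    [0,0,0],
    [0,0,0],
    [0,0,0],
    [0,0,0],
    [0,0,0],
  ],
  claw=[0,0,0,0,0],
)

```text
t: 3.07
eef_pos: [537.7, -88.0, 4.7]
tcp_rot: [3.142, 0.0, -0.378]
ft_force: [-0.4, -0.6, 0.5]
opening: 0.996
grip_force: 0.0
```

Call:
arm_command(
  delta_pos=[
    [0,0,0],
    [0,0,0],
    [0,0,0],
    [0,0,0],
    [0,0,0],
  ],
  delta_rot=[
    [0,0,0],
    [0,0,0],
    [0,0,0],
    [0,0,0],
    [0,0,0],
  ],
  claw=[1,1,1,1,1],
)

```text
t: 3.48
eef_pos: [537.8, -88.0, 5.1]
tcp_rot: [3.142, -0.001, -0.377]
ft_force: [-0.3, -0.2, -0.6]
opening: 0.706
grip_force: 0.0
```

Call:
arm_command(
  delta_pos=[
    [0,0,0],
    [0,0,0],
    [0,0,0],
    [0,0,0],
    [0,0,0],
  ],
  delta_rot=[
    [0,0,0],
    [0,0,0],
    [0,0,0],
    [0,0,0],
    [0,0,0],
  ],
  claw=[1,1,1,1,1],
)

```text
t: 3.9
eef_pos: [537.6, -88.0, 4.7]
tcp_rot: [3.141, -0.0, -0.377]
ft_force: [0.0, 0.0, 1.8]
opening: 0.515
grip_force: 30.0
```

Call:
arm_command(
  delta_pos=[
    [0,0,0.03],
    [0,0,0.1],
    [0,0,0.25],
    [0,0,0.4],
    [0,0,0.5],
  ],
  delta_rot=[
    [0,0,0],
    [0,0,0],
    [0,0,0],
    [0,0,0],
    [0,0,0],
  ],
  claw=[1,1,1,1,1],
)

```text
t: 4.32
eef_pos: [538.0, -88.0, 133.0]
tcp_rot: [-3.141, -0.002, -0.377]
ft_force: [0.1, -0.2, -0.6]
opening: 0.518
grip_force: 30.0
```

Call:
arm_command(
  delta_pos=[
    [0,0.05,0.05],
    [0,0.15,0.1],
    [0,0.28,0.1],
    [0,0.4,0.1],
    [0,0.5,0.1],
  ],
  delta_rot=[
    [0,0,0.03],
    [0,0,0.07],
    [0,0,0.11],
    [0,0,0.15],
    [0,0,0.19],
  ],
  claw=[1,1,1,1,1],
)

```text
t: 4.73
eef_pos: [537.2, 38.7, 155.5]
tcp_rot: [-3.142, -0.001, -0.076]
ft_force: [1.3, -0.2, -1.1]
opening: 0.52
grip_force: 30.0
```

Call:
arm_command(
  delta_pos=[
    [0,0.1,0],
    [0,0.2,0],
    [0,0.25,0],
    [0,0.25,0],
    [0,0.25,0],
  ],
  delta_rot=[
    [0,0,0.04],
    [0,0,0.08],
    [0,0,0.12],
    [0,0,0.16],
    [0,0,0.172],
  ],
  claw=[1,1,1,1,1],
)

```text
t: 5.15
eef_pos: [537.3, 100.4, 155.0]
tcp_rot: [3.141, 0.0, 0.196]
ft_force: [0.1, -0.1, 0.2]
opening: 0.52
grip_force: 30.0
```

```bash
python3 - <<'E'
from h import *
s=state();im,c=wshot("w2");print(s["eef_pos"],s["tcp_rot"],s["opening"])
m=masks(im)
def rep(k,mask,px,z):
    b=blob(mask,px);q=quad(wonz(b[:,0],z,c));e=np.roll(q,-1,0)-q
    print(k,b[:,0].mean(0).round(),q.round(1).tolist(),q.mean(0).round(1),np.hypot(*e.T).round(1),np.degrees(np.arctan2(e[:,1],e[:,0])).round(1))
k=cv2.morphologyEx(m["pink"].astype(np.uint8),cv2.MORPH_CLOSE,np.ones((15,15)))
zt=s["eef_pos"][2]+5.3
for n,P in dict(held=[*s["eef_pos"][:2],zt],t1=[603,148,23],t2=[491,217.5,23],t3=[509,129,23]).items(): rep(n,k,wproj(P,c)[0],P[2])
rep("tray",m["org"],wproj([548,181,16],c)[0],16)
print(wproj([586,235.5,13],c))
E
```

```text
[537.32601203 100.4060824  154.97803143] [3.14148343e+00 1.25189227e-04 1.95786597e-01] 0.5204214273631639
held [258. 189.] [[501.79998779296875, 132.6999969482422], [514.2000122070312, 70.30000305175781], [624.5999755859375, 92.19999694824219], [628.2000122070312, 157.60000610351562]] [567.2 113.2] [ 63.7 112.6  65.5 128.9] [ -78.8   11.3   86.9 -168.9]
t1 [258. 189.] [[404.0, 146.3000030517578], [426.70001220703125, 31.899999618530273], [629.0999755859375, 72.0999984741211], [635.7000122070312, 191.89999389648438]] [523.9 110.5] [116.7 206.4 119.9 236.2] [ -78.8   11.3   86.9 -168.9]
t2 [154. 223.] [[425.3999938964844, 267.20001220703125], [442.20001220703125, 179.60000610351562], [522.2000122070312, 196.1999969482422], [557.9000244140625, 254.89999389648438]] [486.9 224.5] [ 89.2  81.8  68.6 133.1] [-79.1  11.7  58.7 174.7]
t3 [258. 189.] [[404.0, 146.3000030517578], [426.70001220703125, 31.899999618530273], [629.0999755859375, 72.0999984741211], [635.7000122070312, 191.89999389648438]] [523.9 110.5] [116.7 206.4 119.9 236.2] [ -78.8   11.3   86.9 -168.9]
tray [207. 150.] [[629.5, 311.8999938964844], [421.6000061035156, 270.6000061035156], [463.6000061035156, 54.599998474121094], [672.0999755859375, 95.19999694824219]] [546.7 183.1] [212.  220.1 212.4 220.8] [-168.8  -79.    11.   101.1]
[[155.70925673 118.17649542]]
```

View pics/w2.png

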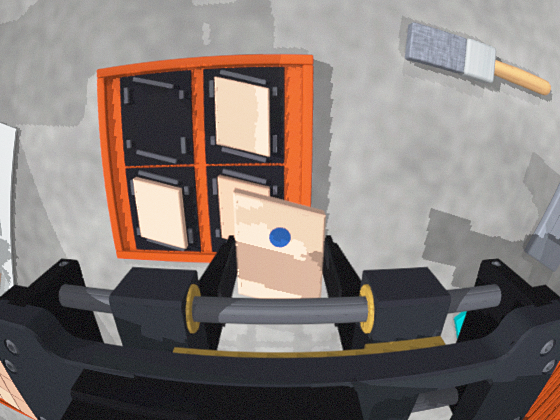

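The held tile is at (280,240), its dot at (280,237), and the empty nest at about (156,118) with grey ribs and lugs. I measure the dot in the hand and the nest by its lugs.

```bash
python3 - <<'E'
from h import *
z=np.load("pics/w2.npz");c={"camera_matrix":z["K"],"T":z["T"]};im=cv2.imread("pics/w2.png");m=masks(im)
b=m["blue"].copy();b[:215]=0;b[260:]=0;b[:,:260]=0;b[:,300:]=0;yy,xx=np.nonzero(b)
d=wonz([[xx.mean(),yy.mean()]],160.3,c)[0];v=d[:2]-[537.3,100.4];a=.196
print("dot",len(xx),d,"tool x/y off",v@[np.cos(a),np.sin(a)],v@[-np.sin(a),np.cos(a)])
g=cv2.cvtColor(im,cv2.COLOR_BGR2GRAY);print(np.percentile(g[80:160,125:188],[10,50,80,95]))
sub=((g>55)&(g<150)&(im.max(2).astype(int)-im.min(2)<25));r=np.zeros_like(sub);r[74:164,121:189]=sub[74:164,121:189]
n,l,st,ce=cv2.connectedComponentsWithStats(r.astype(np.uint8))
for i in range(1,n):
    if st[i,4]>5: print(st[i],ce[i].round(1),wonz(ce[i],17,c)[0].round(1))
E
```

```text
dot 324 [549.18292392 102.52053577 160.3       ] tool x/y off 12.068375485176055 -0.23423480834685595
[ 36.  42.  47. 102.]
[132  77  42  12 197] [152.6  82.3] [621.3 243.   17. ]
[123  87   6  17  78] [125.8  95. ] [605.7 270.9  17. ]
[179  90   5   9  43] [180.9  94. ] [613.4 211.5  17. ]
[180 137   6  17  92] [182.8 144.5] [564.7 202.   17. ]
[126 140   6   9  43] [128.2 143.7] [556.5 261.5  17. ]
[136 150  41  14 213] [156.1 156.2] [548.5 228.6  17. ]
```

Call:
arm_command(
  delta_pos=[
    [0.05,0.12,0],
    [0.1,0.25,0],
    [0.15,0.38,0],
    [0.18,0.5,0],
    [0.192,0.547,0],
  ],
  delta_rot=[
    [0,0,0],
    [0,0,0],
    [0,0,0],
    [0,0,0],
    [0,0,0],
  ],
  claw=[1,1,1,1,1],
)

```text
t: 5.62
eef_pos: [586.4, 238.8, 154.7]
tcp_rot: [-3.141, -0.001, 0.19]
ft_force: [0.5, 0.3, -0.6]
opening: 0.519
grip_force: 30.0
```

Call:
arm_command(
  delta_pos=[
    [0,0,-0.1],
    [0,0,-0.22],
    [0,0,-0.34],
    [0,0,-0.44],
    [0,0,-0.44],
  ],
  delta_rot=[
    [0,0,0],
    [0,0,0],
    [0,0,0],
    [0,0,0],
    [0,0,0],
  ],
  claw=[1,1,1,1,1],
)

```text
t: 6.03
eef_pos: [583.3, 234.7, 40.3]
tcp_rot: [3.141, 0.008, 0.189]
ft_force: [-0.6, 0.0, -0.4]
opening: 0.519
grip_force: 30.0
```

Call:
arm_command(
  delta_pos=[
    [0,0,0],
    [0,0,0],
    [0,0,0],
    [0,0,0],
    [0,0,0],
  ],
  delta_rot=[
    [0,0,0],
    [0,0,0],
    [0,0,0],
    [0,0,0],
    [0,0,0],
  ],
  claw=[1,1,1,1,1],
)

```text
t: 6.45
eef_pos: [586.1, 236.3, 46.0]
tcp_rot: [-3.142, -0.002, 0.191]
ft_force: [-1.6, 0.7, -0.2]
opening: 0.522
grip_force: 30.0
```

Call:
arm_command(
  delta_pos=[
    [0,0,-0.02],
    [0,0,-0.04],
    [0,0,-0.06],
    [0,0,-0.075],
    [0,0,-0.085],
  ],
  delta_rot=[
    [0,0,0],
    [0,0,0],
    [0,0,0],
    [0,0,0],
    [0,0,0],
  ],
  claw=[1,1,1,1,1],
)

```text
t: 6.87
eef_pos: [585.4, 236.2, 22.5]
tcp_rot: [3.141, 0.001, 0.191]
ft_force: [0.4, 0.1, -1.7]
opening: 0.522
grip_force: 30.0
```

Call:
arm_command(
  delta_pos=[
    [0,0,-0.01],
    [0,0,-0.02],
    [0,0,-0.02],
    [0,0,-0.02],
    [0,0,-0.02],
  ],
  delta_rot=[
    [0,0,0],
    [0,0,0],
    [0,0,0],
    [0,0,0],
    [0,0,0],
  ],
  claw=[1,1,1,1,1],
)

```text
t: 7.28
eef_pos: [585.7, 236.3, 18.5]
tcp_rot: [3.142, -0.0, 0.191]
ft_force: [-0.2, 0.0, -1.0]
opening: 0.521
grip_force: 30.0
```

Call:
arm_command(
  delta_pos=[
    [0,0,-0.002],
    [0,0,-0.002],
    [0,0,-0.002],
    [0,0,-0.002],
    [0,0,-0.002],
  ],
  delta_rot=[
    [0,0,0],
    [0,0,0],
    [0,0,0],
    [0,0,0],
    [0,0,0],
  ],
  claw=[0.25,0.25,0.25,0.25,0.25],
)

```text
t: 7.7
eef_pos: [585.7, 236.3, 18.0]
tcp_rot: [3.142, -0.0, 0.191]
ft_force: [-0.1, 0.3, -0.4]
opening: 0.744
grip_force: 0.0
```

Call:
arm_command(
  delta_pos=[
    [0,0,0],
    [0,0,0.05],
    [0,0,0.12],
    [0,0,0.25],
    [0,0,0.38],
  ],
  delta_rot=[
    [0,0,0],
    [0,0,0],
    [0,0,0],
    [0,0,0],
    [0,0,0],
  ],
  claw=[0.25,0.25,0.25,0.25,0.25],
)

```text
t: 8.12
eef_pos: [585.1, 236.1, 114.2]
tcp_rot: [3.141, 0.002, 0.191]
ft_force: [1.1, 0.3, 0.3]
opening: 0.748
grip_force: 0.0
```

Call:
arm_command(
  delta_pos=[
    [0,0,0.1],
    [0,0,0.25],
    [0,-0.1,0.4],
    [0,-0.2,0.5],
    [0,-0.3,0.5],
  ],
  delta_rot=[
    [0,0,0],
    [0,0,0],
    [0,0,0],
    [0,0,0],
    [0,0,0],
  ],
  claw=[0,0,0,0,0],
)

```text
t: 8.53
eef_pos: [587.0, 161.0, 245.0]
tcp_rot: [3.141, -0.01, 0.192]
ft_force: [-0.1, -0.9, 1.0]
opening: 0.989
grip_force: 0.0
```

Call:
arm_command(
  delta_pos=[
    [0,-0.03,0],
    [0,-0.03,0],
    [0,-0.03,0],
    [0,-0.03,0],
    [0,-0.03,0],
  ],
  delta_rot=[
    [0,0,0],
    [0,0,0],
    [0,0,0],
    [0,0,0],
    [0,0,0],
  ],
  claw=[0,0,0,0,0],
)

```text
t: 8.95
eef_pos: [585.4, 154.8, 237.3]
tcp_rot: [-3.142, 0.001, 0.192]
ft_force: [0.5, 0.6, 0.7]
opening: 1.0
grip_force: 0.0
```

```bash
python3 - <<'E'
from h import *
s=state();im,c=wshot("w3");print(s["eef_pos"],s["tcp_rot"],s["opening"])
m=masks(im);k=cv2.morphologyEx(m["pink"].astype(np.uint8),cv2.MORPH_CLOSE,np.ones((15,15)))
b=blob(k,wproj([585,236,23],c)[0]);q=quad(wonz(b[:,0],23,c));e=np.roll(q,-1,0)-q
print(q.round(1).tolist(),q.mean(0).round(1),np.hypot(*e.T).round(1),np.degrees(np.arctan2(e[:,1],e[:,0])).round(1))
p=wproj([597.5,238.5,23],c)[0];x,y=p.round().astype(int);yy,xx=np.nonzero(m["blue"][y-15:y+15,x-15:x+15])
print("dot",len(xx),wonz([[xx.mean()+x-15,yy.mean()+y-15]],23,c))
for n in("top","scene"):
    a=read_camera(n)[...,::-1].copy();cv2.imwrite(f"pics/{n}1.png",a);mm=masks(a)
    x,y=proj(n,[597.5,238.5,23])[0].round().astype(int);yy,xx=np.nonzero(mm["blue"][y-8:y+8,x-8:x+8])
    if len(xx): print(n,len(xx),onz(n,[[xx.mean()+x-8,yy.mean()+y-8]],23))
cv2.imwrite("pics/w3v.png",np.hstack([im[:300,:400],cv2.resize(cv2.imread("pics/scene1.png")[150:270,180:340],(400,300))]))
E
```

```text
[585.39995324 154.77664791 237.29660338] [-3.14150127e+00  1.16959187e-03  1.92101257e-01] 0.9996599673291667
[[536.9000244140625, 263.1000061035156], [546.9000244140625, 203.10000610351562], [616.0, 214.3000030517578], [620.5999755859375, 279.29998779296875]] [580.1 239.9] [60.8 70.  65.2 85.2] [ -80.6    9.2   86.  -169. ]
dot 64 [[597.80719272 238.45138796  23.        ]]
scene 7 [[599.12536363 237.19863918  23.        ]]
```

View pics/w3v.png

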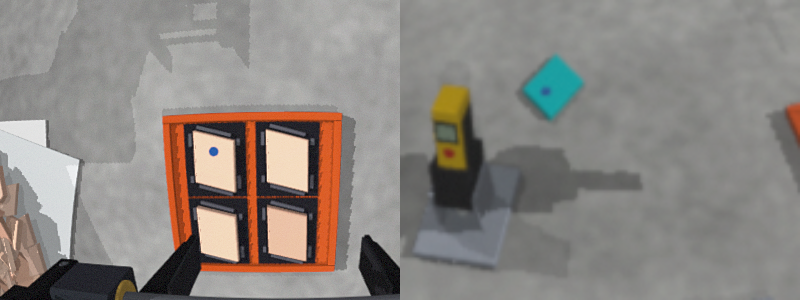

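The tile is seated in its nest, dot up, at wrist crop pixel (214,151); dot at about (597.8,238.5,23). Holster centre is about (565,-305), yaw -14.5°. I go above the meter.

Call:
arm_command(
  delta_pos=[
    [-0.01,-0.1,0.07],
    [-0.03,-0.22,0.14],
    [-0.05,-0.35,0.2],
    [-0.06,-0.48,0.22],
    [-0.07,-0.6,0.22],
  ],
  delta_rot=[
    [0,0,-0.02],
    [0,0,-0.04],
    [0,0,-0.06],
    [0,0,-0.08],
    [0,0,-0.1],
  ],
  claw=[0,0,0,0,0],
)

```text
t: 9.52
eef_pos: [568.2, 2.7, 294.4]
tcp_rot: [3.141, -0.002, 0.033]
ft_force: [0.6, 0.5, -0.3]
opening: 1.001
grip_force: 0.0
```

Call:
arm_command(
  delta_pos=[
    [-0.01,-0.12,0],
    [-0.03,-0.25,0],
    [-0.05,-0.38,0],
    [-0.06,-0.5,0],
    [-0.07,-0.62,0],
  ],
  delta_rot=[
    [0,0,-0.02],
    [0,0,-0.04],
    [0,0,-0.06],
    [0,0,-0.08],
    [0,0,-0.1],
  ],
  claw=[0,0,0,0,0],
)

```text
t: 9.93
eef_pos: [550.4, -152.4, 292.9]
tcp_rot: [3.142, 0.0, -0.124]
ft_force: [0.2, 0.2, -0.8]
opening: 0.999
grip_force: 0.0
```

Call:
arm_command(
  delta_pos=[
    [-0.01,-0.12,0],
    [-0.03,-0.25,0],
    [-0.05,-0.38,0],
    [-0.06,-0.5,0],
    [-0.06,-0.58,0],
  ],
  delta_rot=[
    [0,0,-0.02],
    [0,0,-0.04],
    [0,0,-0.06],
    [0,0,-0.08],
    [0,0,-0.083],
  ],
  claw=[0,0,0,0,0],
)

```text
t: 10.35
eef_pos: [535.2, -298.5, 292.7]
tcp_rot: [3.141, 0.0, -0.256]
ft_force: [-0.3, 0.7, 0.0]
opening: 0.998
grip_force: 0.0
```

Call:
arm_command(
  delta_pos=[
    [0,0,0],
    [0,0,0],
    [0,0,0],
    [0,0,0],
    [0,0,0],
  ],
  delta_rot=[
    [-0.01,-0.04,0],
    [-0.02,-0.08,0],
    [-0.031,-0.12,0],
    [-0.042,-0.161,0],
    [-0.042,-0.161,0],
  ],
  claw=[0,0,0,0,0],
)

```text
t: 10.77
eef_pos: [534.7, -295.5, 292.8]
tcp_rot: [3.141, -0.263, -0.254]
ft_force: [-0.0, 0.4, -0.5]
opening: 1.002
grip_force: 0.0
```

```bash
python3 - <<'E'
from h import *
from scipy.spatial.transform import Rotation as R
s=state();im,c=wshot("w4");print(s["eef_pos"],s["tcp_rot"]);A=R.from_euler("xyz",s["tcp_rot"]).as_matrix();print(A.round(3))
y=masks(im)["yel"];p=wproj([540,-296,170],c)[0];b=blob(y,p);print(p,cv2.boundingRect(b))
x0,y0,w,h=cv2.boundingRect(b)
cv2.imwrite("pics/w4v.png",np.hstack([cv2.resize(im,(560,420)),cv2.resize(im[max(0,y0-15):y0+h+15,max(0,x0-15):x0+w+15],(240,420))]))
E
```

```text
[ 534.69617533 -295.51237588  292.75815452] [ 3.14139258 -0.26316627 -0.25365206]
[[ 0.935 -0.251  0.252]
 [-0.242 -0.968 -0.065]
 [ 0.26   0.    -0.966]]
[278.00248422 222.39473405] (267, 186, 30, 60)
```

View pics/w4v.png

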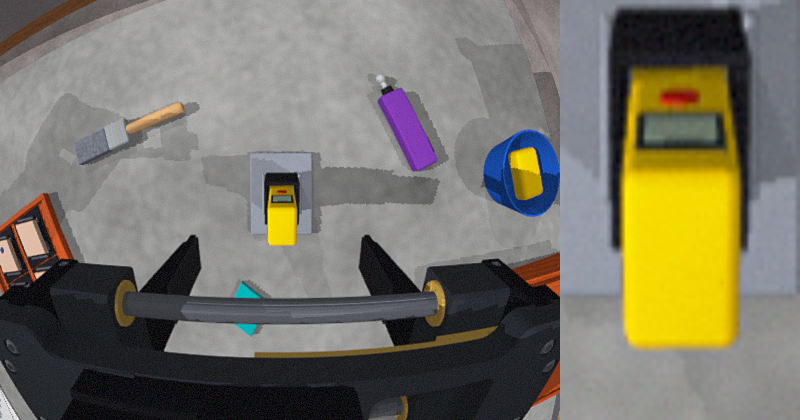

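The wrist view shows the yellow meter in the holster at (282,215), top face from about row 206 to its back edge at row 245. The view is square to it; I cast the edges.

```bash
python3 - <<'E'
from h import *
z=np.load("pics/w4.npz");c={"camera_matrix":z["K"],"T":z["T"]};im=cv2.imread("pics/w4.png");y=masks(im)["yel"]
for r in (200,210,220,230,238,242,243,244,245,246,247): 
    x=np.nonzero(y[r,255:310])[0]+255; print(r,(x.min(),x.max(),im[r,282].tolist()) if len(x) else None)
ps=np.radians(-14.5);X=np.array([np.cos(ps),np.sin(ps),0]);Y=np.array([-X[1],X[0],0]);u=np.cos(.2618)*np.array([0,0,1])-np.sin(.2618)*X
mx=np.cos(.2618)*X+np.sin(.2618)*np.array([0,0,1])
bk=wonz([[283,245.5]],170,c)[0];print("back edge",bk)
top=bk+20*mx;grip=top-33*u
print("top",top,"grip",grip,"TCP",grip-19*u,"origin",grip-126*u)
# cross-check: predicted corners of top face and of the display side in views
C=[top+a*20*mx+b*14*Y for a,b in((1,1),(1,-1),(-1,-1),(-1,1))]
print("wrist",wproj(np.array(C),c).round(1).tolist())
for n in("top","scene"):
    print(n,proj(n,np.array(C)).round(1).tolist(),cv2.boundingRect(blob(masks(cv2.imread(f"pics/{n}0.png"))["yel"],(357,215) if n=="top" else (201,200))))
E
```

```text
200 (np.int64(268), np.int64(295), [91, 103, 88])
210 (np.int64(267), np.int64(296), [0, 211, 242])
220 (np.int64(267), np.int64(296), [0, 217, 244])
230 (np.int64(268), np.int64(296), [0, 215, 244])
238 (np.int64(268), np.int64(296), [0, 217, 245])
242 (np.int64(269), np.int64(295), [0, 216, 242])
243 (np.int64(269), np.int64(295), [0, 212, 244])
244 (np.int64(270), np.int64(294), [0, 196, 235])
245 (np.int64(272), np.int64(277), [88, 159, 184])
246 None
247 None
back edge [ 517.13670933 -295.01080048  170.        ]
top [ 535.83988245 -299.84776994  175.17639273] grip [ 544.10887792 -301.98627757  143.30084569] TCP [ 548.86981471 -303.21753954  124.948258  ] origin [ 575.68140608 -310.15148853   21.59421154]
wrist [[267.9, 205.9], [298.3, 205.9], [297.5, 245.4], [268.4, 245.5]]
top [[356.7, 205.6], [370.2, 209.2], [364.8, 228.3], [351.3, 224.7]] (347, 203, 22, 25)
scene [[202.5, 194.4], [190.9, 192.8], [196.2, 182.2], [207.5, 183.8]] (193, 184, 15, 34)
```

Call:
arm_command(
  delta_pos=[
    [-0.009,0,-0.06],
    [-0.018,0,-0.12],
    [-0.027,0,-0.18],
    [-0.036,0,-0.24],
    [-0.045,0.003,-0.285],
  ],
  delta_rot=[
    [0,0,0],
    [0,0,0],
    [0,0,0],
    [0,0,0],
    [0,0,0],
  ],
  claw=[0,0,0,0,0],
)

```text
t: 11.23
eef_pos: [524.7, -295.3, 220.3]
tcp_rot: [-3.141, -0.258, -0.253]
ft_force: [-0.1, -0.5, -1.1]
opening: 1.002
grip_force: 0.0
```

Call:
arm_command(
  delta_pos=[
    [0.02,-0.005,-0.077],
    [0.04,-0.01,-0.154],
    [0.06,-0.016,-0.232],
    [0.08,-0.021,-0.309],
    [0.1,-0.026,-0.386],
  ],
  delta_rot=[
    [0,0,0],
    [0,0,0],
    [0,0,0],
    [0,0,0],
    [0,0,0],
  ],
  claw=[0,0,0,0,0],
)

```text
t: 11.65
eef_pos: [550.4, -301.9, 123.9]
tcp_rot: [3.142, -0.259, -0.253]
ft_force: [-0.0, 0.0, -0.5]
opening: 0.998
grip_force: 0.0
```

Call:
arm_command(
  delta_pos=[
    [0,0,0],
    [0,0,0],
    [0,0,0],
    [0,0,0],
    [0,0,0],
  ],
  delta_rot=[
    [0,0,0],
    [0,0,0],
    [0,0,0],
    [0,0,0],
    [0,0,0],
  ],
  claw=[0,0,0.4,0.4,0.4],
)

```text
t: 12.07
eef_pos: [549.7, -302.1, 126.4]
tcp_rot: [3.14, -0.263, -0.253]
ft_force: [-0.4, 0.0, 0.3]
opening: 0.848
grip_force: 0.0
```

```bash
python3 - <<'E'
from h import *
s=state();im,c=wshot("w5");print(s["eef_pos"],s["tcp_rot"],s["opening"],s["ft_force"])
g=np.array(s["eef_pos"])
cv2.imwrite("pics/w5v.png",cv2.resize(im[120:345,130:430],(800,600)))
E
```

```text
[ 549.65801574 -302.13791171  126.42240929] [ 3.14041272 -0.26270054 -0.25310433] 0.8476128717177495 [-0.4234133   0.03817743  0.32587814]
```

View pics/w5v.png

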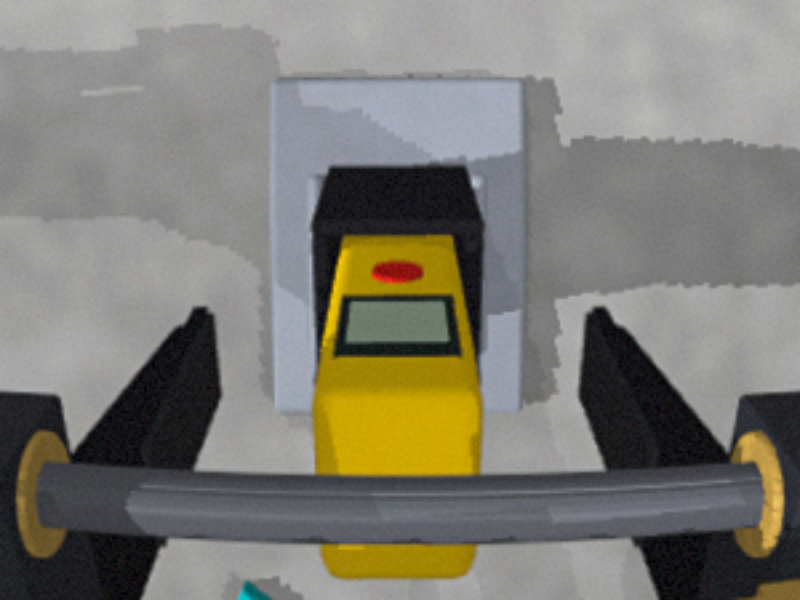

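The meter stands between the fingers, centred: its centre is at column 398 of the crop, the fingers at 210 and 590. Closing.

Call:
arm_command(
  delta_pos=[
    [0,0,0],
    [0,0,0],
    [0,0,0],
    [0,0,0],
    [0,0,0],
  ],
  delta_rot=[
    [0,0,0],
    [0,0,0],
    [0,0,0],
    [0,0,0],
    [0,0,0],
  ],
  claw=[1,1,1,1,1],
)

```text
t: 12.53
eef_pos: [549.3, -302.0, 125.2]
tcp_rot: [3.141, -0.261, -0.253]
ft_force: [0.1, -0.2, -0.1]
opening: 0.452
grip_force: 0.0
```

Call:
arm_command(
  delta_pos=[
    [0,0,0],
    [0,0,0],
    [0,0,0],
    [0,0,0],
    [0,0,0],
  ],
  delta_rot=[
    [0,0,0],
    [0,0,0],
    [0,0,0],
    [0,0,0],
    [0,0,0],
  ],
  claw=[1,1,1,1,1],
)

```text
t: 12.95
eef_pos: [549.4, -301.9, 125.1]
tcp_rot: [3.141, -0.261, -0.253]
ft_force: [-0.3, 0.1, -0.5]
opening: 0.297
grip_force: 30.0
```

Call:
arm_command(
  delta_pos=[
    [0,0,0],
    [0,0,0],
    [0,0,0],
    [0,0,0],
    [0,0,0],
  ],
  delta_rot=[
    [0,0,0],
    [0,0,0],
    [0,0,0],
    [0,0,0],
    [0,0,0],
  ],
  claw=[1,1,1,1,1],
)

```text
t: 13.37
eef_pos: [549.4, -301.9, 125.1]
tcp_rot: [3.141, -0.261, -0.253]
ft_force: [0.1, -0.2, -0.3]
opening: 0.295
grip_force: 30.0
```

Call:
arm_command(
  delta_pos=[
    [-0.008,0.002,0.03],
    [-0.02,0.005,0.077],
    [-0.035,0.009,0.135],
    [-0.05,0.013,0.193],
    [-0.065,0.017,0.251],
  ],
  delta_rot=[
    [0,0,0],
    [0,0,0],
    [0,0,0],
    [0,0,0],
    [0,0,0],
  ],
  claw=[1,1,1,1,1],
)

```text
t: 13.78
eef_pos: [532.6, -297.5, 189.1]
tcp_rot: [3.141, -0.261, -0.253]
ft_force: [0.1, 0.2, -2.7]
opening: 0.295
grip_force: 30.0
```

Call:
arm_command(
  delta_pos=[
    [-0.015,0.004,0.058],
    [-0.03,0.008,0.116],
    [-0.045,0.012,0.174],
    [-0.06,0.016,0.232],
    [-0.065,0.017,0.251],
  ],
  delta_rot=[
    [0,0,0],
    [0,0,0],
    [0,0,0],
    [0,0,0],
    [0,0,0],
  ],
  claw=[1,1,1,1,1],
)

```text
t: 14.2
eef_pos: [516.5, -293.4, 253.3]
tcp_rot: [3.14, -0.263, -0.253]
ft_force: [0.5, -0.1, -2.8]
opening: 0.294
grip_force: 30.0
```

Call:
arm_command(
  delta_pos=[
    [0,0,0.03],
    [0,0,0.05],
    [0,0,0.05],
    [0,0,0.05],
    [0,0,0.05],
  ],
  delta_rot=[
    [0.01,0.04,0],
    [0.02,0.08,0],
    [0.031,0.12,0],
    [0.042,0.161,0],
    [0.042,0.161,0],
  ],
  claw=[1,1,1,1,1],
)

```text
t: 14.62
eef_pos: [517.6, -293.6, 262.8]
tcp_rot: [3.141, 0.003, -0.253]
ft_force: [1.5, 0.7, -2.3]
opening: 0.293
grip_force: 30.0
```

Call:
arm_command(
  delta_pos=[
    [0.01,0.07,0],
    [0.03,0.18,0],
    [0.05,0.32,0],
    [0.08,0.46,0],
    [0.1,0.6,0],
  ],
  delta_rot=[
    [0,0,0],
    [0,0,0],
    [0,0,0],
    [0,0,0],
    [0,0,0],
  ],
  claw=[1,1,1,1,1],
)

```text
t: 15.03
eef_pos: [541.6, -142.0, 262.9]
tcp_rot: [-3.141, -0.002, -0.254]
ft_force: [0.5, -0.4, -1.5]
opening: 0.292
grip_force: 30.0
```

Call:
arm_command(
  delta_pos=[
    [0.02,0.12,0],
    [0.04,0.24,0],
    [0.06,0.36,0],
    [0.08,0.48,0],
    [0.1,0.6,0],
  ],
  delta_rot=[
    [0,0,0],
    [0,0,0],
    [0,0,0],
    [0,0,0],
    [0,0,0],
  ],
  claw=[1,1,1,1,1],
)

```text
t: 15.45
eef_pos: [566.4, 8.1, 263.0]
tcp_rot: [-3.141, -0.001, -0.253]
ft_force: [0.0, 0.1, -2.3]
opening: 0.291
grip_force: 30.0
```

Call:
arm_command(
  delta_pos=[
    [0.02,0.12,0],
    [0.04,0.24,0],
    [0.06,0.36,0],
    [0.08,0.48,0],
    [0.1,0.57,0],
  ],
  delta_rot=[
    [0,0,0],
    [0,0,0],
    [0,0,0],
    [0,0,0],
    [0,0,0],
  ],
  claw=[1,1,1,1,1],
)

```text
t: 15.87
eef_pos: [591.4, 151.2, 263.0]
tcp_rot: [-3.14, -0.001, -0.253]
ft_force: [-0.1, 0.1, -2.8]
opening: 0.297
grip_force: 30.0
```

Call:
arm_command(
  delta_pos=[
    [0.01,0.09,-0.05],
    [0.018,0.18,-0.12],
    [0.022,0.26,-0.2],
    [0.024,0.32,-0.27],
    [0.024,0.357,-0.3],
  ],
  delta_rot=[
    [0,0,0],
    [0,0,0],
    [0,0,0],
    [0,0,0],
    [0,0,0],
  ],
  claw=[1,1,1,1,1],
)

```text
t: 16.28
eef_pos: [596.5, 239.4, 185.5]
tcp_rot: [3.141, 0.002, -0.252]
ft_force: [-0.4, -0.2, -1.7]
opening: 0.289
grip_force: 30.0
```

Call:
arm_command(
  delta_pos=[
    [0,0,0],
    [0,0,0],
    [0,0,0],
    [0,0,0],
    [0,0,0],
  ],
  delta_rot=[
    [0,0,0],
    [0,0,0],
    [0,0,0],
    [0,0,0],
    [0,0,0],
  ],
  claw=[1,1,1,1,1],
)

```text
t: 16.7
eef_pos: [598.3, 237.6, 189.2]
tcp_rot: [-3.141, -0.001, -0.254]
ft_force: [-0.3, -0.8, -2.1]
opening: 0.293
grip_force: 30.0
```

```bash
python3 - <<'E'
from h import *
s=state();im,c=wshot("w6");print(s["eef_pos"],s["tcp_rot"],s["opening"],s["ft_force"])
sc=read_camera("scene")[...,::-1].copy();cv2.imwrite("pics/scene2.png",sc);tp=read_camera("top")[...,::-1].copy();cv2.imwrite("pics/top2.png",tp)
e=np.array(s["eef_pos"]);B=np.array([e-[0,0,107],e,e+[0,0,52]])
print("scene",proj("scene",B),"top",proj("top",B),"w",wproj(B,c),wproj([597.8,238.5,23],c))
x,y=proj("scene",B[:1])[0].astype(int)
cv2.imwrite("pics/w6v.png",np.hstack([cv2.resize(sc[y-75:y+25,x-50:x+50],(400,400)),cv2.resize(im[100:300,180:380],(400,400))]));print(x-50,y-75)
E
```

```text
[598.2633671  237.55533839 189.24012577] [-3.14084093e+00 -1.41938557e-03 -2.54341125e-01] 0.29348357278015685 [-0.30095636 -0.83366276 -2.06701157]
scene [[417.06274806 214.76266155]
 [430.43984529 190.55279478]
 [437.91394351 177.02617394]] top [[107.03331381 192.92114994]
 [ 88.80083655 182.35703797]
 [ 78.29878929 176.27202814]] w [[279.01059033 199.58648106]
 [278.56579368 252.71251429]
 [278.14223378 304.34614854]] [[278.39890111 184.18933558]]
367 139
```

View pics/w6v.png

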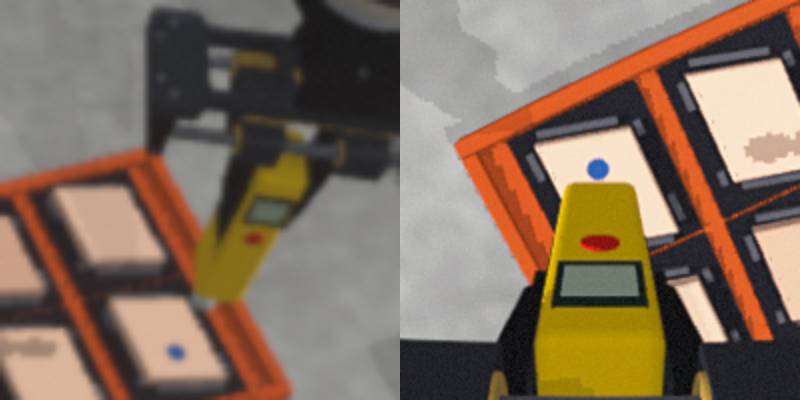

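Left, the scene view shows the ball at about (418,214), as predicted for an upright meter. Right, the dot is at wrist (278.5,184.5), as predicted. I check the lower body edge numerically and go down to a few mm above the dot.

Call:
arm_command(
  delta_pos=[
    [0,0,-0.05],
    [0,0,-0.1],
    [0,0,-0.15],
    [0,0,-0.19],
    [0,0,-0.2],
  ],
  delta_rot=[
    [0,0,0],
    [0,0,0],
    [0,0,0],
    [0,0,0],
    [0,0,0],
  ],
  claw=[1,1,1,1,1],
)

```text
t: 17.27
eef_pos: [597.3, 238.0, 136.6]
tcp_rot: [3.14, 0.002, -0.254]
ft_force: [-0.8, -0.4, -0.9]
opening: 0.291
grip_force: 30.0
```

Call:
arm_command(
  delta_pos=[
    [0,0,0],
    [0,0,0],
    [0,0,0],
    [0,0,0],
    [0,0,0],
  ],
  delta_rot=[
    [0,0,0],
    [0,0,0],
    [0,0,0],
    [0,0,0],
    [0,0,0],
  ],
  claw=[1,1,1,1,1],
)

```text
t: 17.68
eef_pos: [598.1, 238.3, 138.7]
tcp_rot: [-3.141, -0.001, -0.253]
ft_force: [0.5, 0.7, -2.2]
opening: 0.291
grip_force: 30.0
```

```bash
python3 - <<'E'
from h import *
from scipy.spatial.transform import Rotation as R
s=state();im,c=wshot("w7");e=np.array(s["eef_pos"]);print(e,s["tcp_rot"],s["ft_force"],s["moment"])
A=R.from_euler("xyz",s["tcp_rot"]).as_matrix()
P=lambda x,y,z:e+A@np.array([x,y,z])  # tool coords; z down from TCP
print("pred bottom front edge",wproj(np.array([P(20,-14,73),P(20,14,73)]),c).round(1).tolist(),"top front edge",wproj(np.array([P(20,-14,-52),P(20,14,-52)]),c).round(1).tolist())
y=masks(im)["yel"];b=blob(y,(279,230));print("yel bbox",cv2.boundingRect(b))
x0,y0,w,h=cv2.boundingRect(b)
for r in (y0+2,y0+6,y0+12): xs=np.nonzero(y[r])[0];xs=xs[(xs>240)&(xs<320)];print(r,xs.min(),xs.max())
bl=masks(im)["blue"];sub=bl[150:230,250:310];yy,xx=np.nonzero(sub);print("blue px",len(xx),xx.mean()+250,yy.mean()+150,yy.min()+150,yy.max()+150,"pred",wproj([597.8,238.5,23],c))
f=[]
for i in range(12): read_camera("top"); f.append(state()["ft_force"][2])
print(np.mean(f),np.std(f))
E
```

```text
[598.07670218 238.34623674 138.71515023] [-3.14123149e+00 -7.49324818e-04 -2.53411032e-01] [ 0.54463761  0.72251092 -2.16822485] [0.03454425 0.07161403 0.01104612]
pred bottom front edge [[260.7, 187.3], [296.9, 187.3]] top front edge [[244.1, 264.5], [312.2, 264.5]]
yel bbox (247, 192, 66, 106)
194 263 296
198 261 297
204 260 298
blue px 214 286.1542056074766 172.51869158878503 150 228 pred [[278.90177133 197.02452525]]
-2.085294010788765 0.6204940941818137
```

Call:
arm_command(
  delta_pos=[
    [0.004,-0.001,0],
    [0.008,-0.002,-0.008],
    [0.008,-0.002,-0.016],
    [0.008,-0.002,-0.024],
    [0.008,-0.002,-0.024],
  ],
  delta_rot=[
    [0,0,0],
    [0,0,0],
    [0,0,0],
    [0,0,0],
    [0,0,0],
  ],
  claw=[1,1,1,1,1],
)

```text
t: 18.75
eef_pos: [599.7, 237.7, 131.5]
tcp_rot: [3.141, 0.001, -0.254]
ft_force: [0.0, -0.6, -2.2]
opening: 0.296
grip_force: 30.0
```

Call:
arm_command(
  delta_pos=[
    [0,0,-0.004],
    [0,0,-0.008],
    [0,0,-0.012],
    [0,0,-0.016],
    [0,0,-0.016],
  ],
  delta_rot=[
    [0,0,0],
    [0,0,0],
    [0,0,0],
    [0,0,0],
    [0,0,0],
  ],
  claw=[1,1,1,1,1],
)

```text
t: 19.17
eef_pos: [599.9, 237.8, 128.2]
tcp_rot: [3.142, -0.0, -0.253]
ft_force: [-0.2, -0.4, -0.5]
opening: 0.292
grip_force: 30.0
```

```bash
cat > f.py <<'E'
from h import *
f=[];z=[]
for i in range(16): read_camera("top"); s=state();f.append(s["ft_force"]);z.append(s["eef_pos"])
print("F",np.mean(f,0).round(2),np.std(f,0).round(2),"pos",np.mean(z,0).round(2),s["tcp_rot"],s["t"])
E
python3 f.py
```

```text
F [-0.16 -0.28  0.03] [0.54 0.51 0.33] pos [599.91 237.81 128.23] [ 3.14151071e+00 -1.28182669e-05 -2.53433765e-01] 19.9667
```

Call:
arm_command(
  delta_pos=[
    [0,0,-0.003],
    [0,0,-0.006],
    [0,0,-0.009],
    [0,0,-0.01],
    [0,0,-0.01],
  ],
  delta_rot=[
    [0,0,0],
    [0,0,0],
    [0,0,0],
    [0,0,0],
    [0,0,0],
  ],
  claw=[1,1,1,1,1],
)

```text
t: 20.38
eef_pos: [599.9, 237.8, 125.7]
tcp_rot: [3.142, -0.0, -0.253]
ft_force: [-0.1, -0.1, 2.3]
opening: 0.292
grip_force: 30.0
```

```bash
python3 f.py; python3 - <<'E'
from h import *
im,c=wshot("w8");sc=read_camera("scene")[...,::-1].copy();e=np.array(state()["eef_pos"])
print("scene dot",proj("scene",[597.8,238.5,23]),"ball",proj("scene",e-[0,0,103]))
x,y=proj("scene",[597.8,238.5,23])[0].astype(int)
cv2.imwrite("pics/w8v.png",np.hstack([cv2.resize(sc[y-40:y+20,x-30:x+30],(400,400)),cv2.resize(im[100:300,180:380],(400,400))]))
E
```

```text
F [0.31 0.17 0.96] [0.38 0.5  0.56] pos [599.91 237.8  125.69] [ 3.14152143e+00 -4.70562432e-05 -2.53396216e-01] 21.1833
scene dot [[410.91846262 226.25056433]] ball [[410.8274204  227.01083328]]
```

View pics/w8v.png

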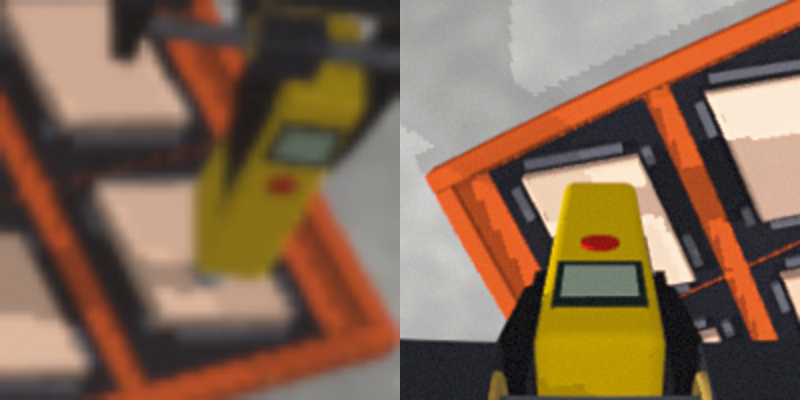

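The scene crop shows the ball resting on the dot (the blue is just visible around it at (208,280)). The wrist crop shows the meter standing on the tile. Net push is about 3.1 N, so roughly half travel. Holding it, then a last force check.

```bash
sed -i 's/range(16)/range(48)/' f.py; python3 f.py
```

```text
F [-0.    0.1   0.98] [0.66 0.52 0.51] pos [599.89 237.79 125.66] [ 3.14148212e+00  4.34313712e-05 -2.53443662e-01] 23.6833
```

Steady at about 3.1 N for over 3 s; handing in.

```bash
python3 -c "
from cell import *
print(job_done())"
```

```text
the job is handed in; nothing more can be done
None
```

The tile is in the empty nest, dot up and released; the meter is held upright with its ball on the blue dot at about 3.1 N (roughly half its travel), steady for over 3 s, and the job is handed in at about 24 s.

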